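# Pack the incense gift set

### The job

Pack the incense gift set: take the glass jar, the brass censer, the square black carton and the long kraft carton from the green tray and seat each one upright in the foam recess of the gift box that is cut to its shape, right down on the red lining. Set every piece down gently rather than dropping it, and leave the mug and the wooden stamp where they are.

Things in the scene. Friction and masses are not known exactly. Their poses are not given: they have to be found in the camera images.
- jar: Closed amber glass jar of incense cones, white paper band, dark metal cap: 42 mm diameter to 44 mm up, cap 37 mm diameter, 62 mm high, about 0.14 kg. Origin: centre of its underside, z up; yaw does not matter. Starts upright on a green fixed tray (350 x 280 mm, floor 8 mm above the table, lip 10 mm higher), clear of its neighbours.
- censer: Round brass incense burner with a fixed pierced dome lid and ball finial: straight belly 60 mm diameter from 12 to 46 mm up, foot 48 mm diameter, 75 mm high, about 0.32 kg. Origin: centre of its underside, z up; yaw does not matter. Starts upright on a green fixed tray (350 x 280 mm, floor 8 mm above the table, lip 10 mm higher), clear of its neighbours.
- cube: Square black carton, gold band round its sides and gold ring on top: 54 x 54 mm, 56 mm high, about 0.10 kg, stiff. Origin: centre of its underside; x, y square to its sides, z up. Starts upright on a green fixed tray (350 x 280 mm, floor 8 mm above the table, lip 10 mm higher), clear of its neighbours.
- carton: Long kraft-brown carton of incense sticks, dark red sleeve edged in gold round its middle, lying flat: 130 (x) x 38 (y) x 36 mm high, about 0.09 kg, stiff. Origin: centre of its underside; x along its length, z up. Starts upright on a green fixed tray (350 x 280 mm, floor 8 mm above the table, lip 10 mm higher), clear of its neighbours.
- nest_jar: Cream foam insert, 159 (x) x 104 (y) x 34 mm high, with a small round recess, 52 mm diameter, in the middle of its top, 14 mm deep, lined red, 4 mm bevel at the mouth. Origin: centre of its underside, below the recess; recess floor at z = 20 mm. Fixed, one of four with parallel axes, two by two in any order, in a black gift box (330 x 220 mm, rim 40 mm above the table, 2 mm above the foam).
- nest_censer: Cream foam insert, 159 (x) x 104 (y) x 34 mm high, with a large round recess, 70 mm diameter, in the middle of its top, 14 mm deep, lined red, 4 mm bevel at the mouth. Origin: centre of its underside, below the recess; recess floor at z = 20 mm. Fixed, one of four with parallel axes, two by two in any order, in a black gift box (330 x 220 mm, rim 40 mm above the table, 2 mm above the foam).
- nest_cube: Cream foam insert, 159 (x) x 104 (y) x 34 mm high, with a square recess, 64 x 64 mm, in the middle of its top, 14 mm deep, lined red, 4 mm bevel at the mouth. Origin: centre of its underside, below the recess; recess floor at z = 20 mm. Fixed, one of four with parallel axes, two by two in any order, in a black gift box (330 x 220 mm, rim 40 mm above the table, 2 mm above the foam).
- nest_carton: Cream foam insert, 159 (x) x 104 (y) x 34 mm high, with a long recess, 140 (x) x 48 (y) mm, in the middle of its top, 14 mm deep, lined red, 4 mm bevel at the mouth. Origin: centre of its underside, below the recess; recess floor at z = 20 mm. Fixed, one of four with parallel axes, two by two in any order, in a black gift box (330 x 220 mm, rim 40 mm above the table, 2 mm above the foam).
- mug: Blue ceramic mug with a handle, 76 mm diameter, 88 mm high, loose, beyond the work near the table's far side. Not part of the job. Origin: centre of its underside.
- stamp: Round wooden hand stamp standing upright on its rubber face: base 36 mm diameter, pale turned handle with a round knob, 75 mm high, loose, beyond the work beside the mug. Not part of the job. Origin: centre of its underside.

How it is judged:
By the outcome, as a careful person would: the job done as asked, in the order asked, and still so for the second after the job is handed in, with the robot touching nothing.
It also fails if it takes over 112 s, if anything falls off the work surface, if the arm or the gripper's body presses on something with over 40 N, if the wrist force passes 120 N, or if a joint passes its speed limit or range.

### The arm

A 6-joint arm with a two-finger parallel gripper is mounted at the origin on the work surface. World frame = base frame: x ahead of the robot, y to its left, z up, the work surface at z = 0. Lengths are in m, angles in rad, forces in N, time in s.
With the tool pointing down it reaches from about 0.275 to 0.725 m from the base axis. Payload 5.6 kg.
Tool frame: the origin (TCP) lies at the very end of the fingers, on their centre line; the grasp point (between the pads) lies 19 mm behind it (ctrl.pinch_z is the z of the grasp point in the tool frame, in m); z points along the fingers, y is the line along which they close (so a half turn about z gives the same grasp; the last joint's range is limited). The gripper opens to 85 mm and grips with 20 to 120 N. Pads are 22 mm wide; open, the fingers measure 114 mm over their backs; the gripper's body (76 mm by 85 mm) begins 54 mm behind the grasp point. The pads swing forward as they close: fully open they stand 13 mm farther back than shut.
Start: joints at [1.406, 0.255, 0.108, 0, -1.424, -0.285], TCP at [0.239, 0.495, 0.205] pointing down, gripper open.
Joint ranges: [-2.95, 2.95], [-1.21, 1.97], [-1.09, 1.5], [-2.87, 1.71], [-2.94, -0.07], [-3.05, 3.05]. Speed limits (rad/s): [2.57, 2.57, 3.14, 3.14, 3.14, 3.14].

### API

Orientations are given as a unit quaternion [w, x, y, z].
In Python, from station import ctrl gives the robot as it stands.
- The arm moves only by the tool carry_out, never from a script. Its argument "deltas" is a list of rows, each a list of 5 numbers: the shift along the tool's x, y, z in units of 30 mm (1.0 is 30 mm), then the turn about the tool's z in units of 6 degrees (1.0 is 6 degrees), then the closure, from -1 (fully open) to 1 (shut), so that 0 is half open. A call has 1 to 12 rows; each row shifts and turns the commanded pose from where the row before left it, along the tool's axes as they then stand; what a row does not reach is not made up. A row lasts 1/12 s, in which the tool goes at most 41.7 mm and 7.16 degrees, less where a joint would pass 70% of its speed; a pose out of reach is approached as far as the arm can. A call is refused whole if a number of a shift passes 1 or a number of a turn 1, either way. A call with a gripper value outside its range is refused whole. The fingers move at their own pace and stop on an object; "force" is the grip in N (left out, the last holds). Time passes only in rows, so rows that do not move let the fingers close. It gives the time, the measured TCP pose, the force, the opening and the grip force at its end, in the units of the state.
- ctrl.get_obs(): the state, without advancing time (a new reading comes with each control period).
- ctrl.capture(name): name is "scene" or "top"; returns a dict with "image" (420x560x3 uint8, red, green, blue), "range_z" (420x560 float32, m along the optical axis (not along the pixel's ray), 0 where there is no reading), "fx", "fy", "cx", "cy" (pixels), "k1" (the pictures are not rectified: a ray, as slopes to the right and down, at radius r is drawn at 1 + k1 r^2 times it, then the intrinsics apply), "cam_to_world" (4x4, takes a point from camera to world coordinates). Camera axes: x right, y down, z forward; pixel columns grow to the right and rows downward; lengths in m; the calibration is good to about 2 mm. A picture is of the moment at which its call begins.
- ctrl.hand_in(): hands the job in; it is judged then, once.
The state is a dict: "time_s": time; "q": joint angles; "qvel": joint speeds; "joint_torque": joint torques, N m; "ee_pos": TCP position; "tcp_rot": TCP orientation; "ft_force": force on the tool from outside, world axes, zero at the start; "wrist_torque": the same for the moment, N m; "width": finger opening in m; "finger_force": force on a finger pad.
Only numpy, scipy, OpenCV 4.12 (cv2) and the standard library are available. Lean on these libraries where they do the work, as an engineer would, in place of code of your own. Each camera call takes 0.05 s, during which the arm holds its last target. There are 200 camera calls.

## Working session

There is one attempt and no reset: what is moved stays moved. The work goes in short steps, Python scripts to look and compute and a tool call to move; the robot and the scene stay as the last step left them, time stands still between calls to the robot, and variables do not carry over. Pictures are saved under pics/ and viewed, at most 14 in all, crops included, and the job is handed in when it is done.

Besides the shell and the picture viewer there is one more tool, called after ">>>" by a JSON object that holds its "api" and its "payload". carry_out: Moves the arm, as the interface text tells. Its arguments: {"type":"object","properties":{"deltas":{"type":"array"},"force":{"type":"number"}},"required":["deltas"]}

```bash
ls; mkdir -p pics; cat > h.py <<'E'
import numpy as np,cv2
from station import ctrl
def snap(n,f):
    c=ctrl.capture(n); cv2.imwrite(f'pics/{f}.png',c['image'][:,:,::-1]); np.savez(f'pics/{f}.npz',**c); return c
def cloud(c):
    H,W=c['range_z'].shape; v,u=np.mgrid[:H,:W]
    x=(u-c['cx'])/c['fx']; y=(v-c['cy'])/c['fy']; X,Y=x.copy(),y.copy()
    for _ in range(8):
        s=1+c['k1']*(X*X+Y*Y); X=x/s;Y=y/s
    z=c['range_z']; P=np.stack([X*z,Y*z,z],-1); T=c['cam_to_world']
    return P@T[:3,:3].T+T[:3,3]
E
python3 - <<'E'
from h import *
for n in ('top','scene'):
    c=snap(n,n+'0'); print(n,c['cam_to_world'].round(3).tolist(),c['fx'],c['k1'])
o=ctrl.get_obs(); print(o, ctrl.pinch_z)
E
```

```text
pics
top [[0.01, -0.998, 0.058, 0.514], [-1.0, -0.01, -0.008, -0.001], [0.009, -0.058, -0.998, 1.244], [0.0, 0.0, 0.0, 1.0]] 500.37599396672584 -0.026077876142075015
scene [[-0.84, 0.415, -0.35, 0.988], [0.542, 0.64, -0.545, 0.58], [-0.002, -0.647, -0.762, 0.909], [0.0, 0.0, 0.0, 1.0]] 516.0195363590857 -0.08967932339243528
{'time_s': 0.1, 'q': array([ 1.40557905e+00,  2.55699827e-01,  1.07099817e-01, -3.90617795e-04,
       -1.42389421e+00, -2.84594246e-01]), 'qvel': array([ 0.00023488, -0.00080948,  0.00364268,  0.00050773, -0.00019161,
        0.00041491]), 'joint_torque': array([-4.18352618e-03, -3.87600446e+01,  2.38475436e+01,  5.37810981e+00,
       -3.78872151e-03, -8.96950525e-06]), 'ee_pos': array([0.23889093, 0.49486022, 0.20407125]), 'tcp_rot': array([ 8.58957871e-04,  9.74808346e-01, -2.23042440e-01, -1.42194706e-04]), 'ft_force': array([-0.19948676,  0.33567048,  0.52796714]), 'wrist_torque': array([0.00159168, 0.02926185, 0.02367661]), 'finger_force': 0.0, 'width': 0.08555095881669933} -0.0187
```

View pics/top0.png

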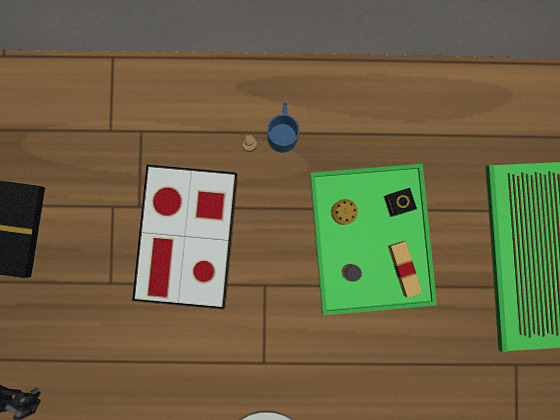

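View pics/scene0.png

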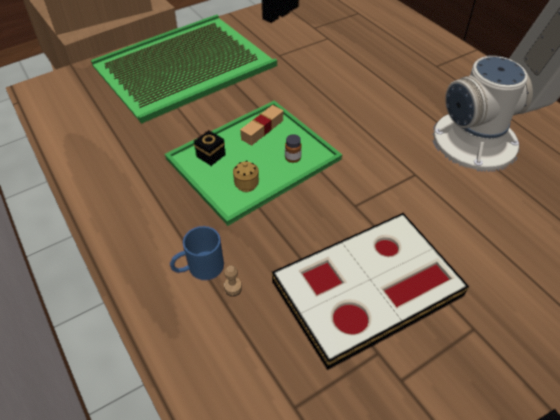

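The top view shows the box at columns 135–236 with the large round recess at (167,201), square at (210,206), long at (160,267) and small round at (203,271). On the tray are the censer (344,211), cube (400,202), jar (352,272) and carton (405,269). The scene view agrees.

```bash
cat > meas.py <<'E'
from h import *
def rect(P):
    (c,s,a)=cv2.minAreaRect((P[:,:2]*1000).astype(np.float32)); return np.round(c,1),np.round(s,1),round(a,1)
def nests(c):
    W=cloud(c); im=c['image'].astype(int)
    red=((im[...,0]>110)&(im[...,1]<70)&(im[...,2]<80)).astype(np.uint8)
    for (u,v),n in zip([(167,201),(210,206),(160,267),(203,271)],['censer','cube','carton','jar']):
        _,L=cv2.connectedComponents(red); m=L==L[v,u]; P=W[m]; 
        print(n,m.sum(),'mean',(P.mean(0)*1000).round(1),rect(P),np.percentile(P[:,2]*1000,[5,50,95]).round(1))
def objs(c):
    W=cloud(c)
    for (u,v),n,h in zip([(344,211),(400,202),(352,272),(405,269)],['censer','cube','jar','carton'],[.03,.052,.056,.036]):
        m=np.zeros(W.shape[:2],bool); m[max(0,v-38):v+38,u-26:u+26]=1
        m&=(W[...,2]>h); _,L=cv2.connectedComponents(m.astype(np.uint8)); 
        m=L==L[v,u]; P=W[m]; print(n,m.sum(),'mean',(P.mean(0)*1000).round(1),rect(P),np.percentile(P[:,2]*1000,[5,50,95]).round(1))
if __name__=='__main__':
    c=dict(np.load('pics/top0.npz')); nests(c); objs(c)
    W=cloud(c); 
    for u,v in [(260,250),(120,250),(340,290),(190,245)]: print(u,v,(W[v-2:v+3,u-2:u+3].mean((0,1))*1000).round(1))
    im=c['image'].astype(int); foam=((im.min(2)>150)).astype(np.uint8); foam[:,:100]=0;foam[:,260:]=0;foam[350:]=0
    print('foam',rect(W[foam>0])); g=(im[...,1]>150)&(im[...,0]<120); g[:,:300]=0; g[:,450:]=0; print('tray',rect(W[g]))
    s=dict(np.load('pics/scene0.npz')); W=cloud(s); im=s['image'].astype(int)
    red=((im[...,0]>90)&(im[...,1]<60)&(im[...,2]<70)).astype(np.uint8); _,L=cv2.connectedComponents(red)
    for u,v in [(351,319),(322,277),(418,285),(387,247)]: P=W[L==L[v,u]]; print('scene red',P.mean(0).round(4)*1000,rect(P))
    for u,v,h in [(246,176,.03),(209,148,.055),(293,143,.05),(263,124,.038)]:
        m=np.zeros(W.shape[:2],bool); m[v-26:v+26,u-28:u+28]=1; m&=W[...,2]>h; P=W[m]; print('scene obj',(P.mean(0)*1000).round(1),rect(P))
    I=cv2.resize(c['image'][150:320,120:450][:,:,::-1],None,fx=2.4,fy=2.4,interpolation=cv2.INTER_CUBIC); cv2.imwrite('pics/topcrop.png',I)
E
python3 meas.py
```

```text
censer 591 mean [617.1 248.8  26.7] (array([559.5, 146.9]), array([301.7,  66.9]), 60.5) [20.7 24.6 28.8]
cube 638 mean [608.2 143.2  32.1] (array([585.1,  81.9]), array([204.8,  73.9]), 69.4) [20.3 24.4 28.6]
carton 1054 mean [457.3 261.   30.3] (array([451.5, 144.3]), array([284.2, 139.4]), 87.3) [20.8 24.6 28.3]
jar 330 mean [449.  155.6  35.7] (array([481.2,  91.3]), array([ 47.8, 194.7]), 26.5) [20.6 24.6 29.1]
censer 507 mean [ 593.1 -178.    70.6] (array([ 572.5, -101.2]), array([ 59.5, 224. ]), 15.2) [51.3 65.7 75.2]
cube 541 mean [ 618.9 -314.9   65.7] (array([ 573.4, -171.4]), array([ 54. , 360.7]), 17.6) [59.3 63.7 67.6]
jar 206 mean [ 449.2 -196.1   80.6] (array([ 486.3, -111.6]), array([225.5,  36.2]), 66.6) [61.6 69.8 73.6]
carton 908 mean [ 458.  -328.7   49. ] (array([ 504.9, -201.9]), array([383.5, 122.3]), 69.6) [39.3 43.8 47.8]
260 250 [500.7  19.7  49.3]
120 250 [ 4.964e+02  3.678e+02 -4.000e-01]
340 290 [ 403.9 -177.5    8.4]
190 245 [510.7 188.2  37.8]
foam (array([528.6, 153.1]), array([309.3, 319.1]), 85.3)
tray (array([ 525.9, -199.5]), array([349.1, 397.5]), 5.8)
scene red [616.3 247.6  26.3] (array([780. , 414.3]), array([529. ,  64.7]), 45.5)
scene red [609.7 144.6  30.9] (array([770.9, 356.3]), array([620.2,  73.7]), 52.6)
scene red [458.6 260.9  28.8] (array([703.4, 383.5]), array([685.8,  98.3]), 26.5)
scene red [445.7 153.9  24.3] (array([446.1, 154. ]), array([39.1, 45.2]), 49.1)
scene obj [ 608.7 -159.7   69.9] (array([757.8, 157.6]), array([959.1,  87.8]), 66.6)
scene obj [ 630.5 -287.7   80.4] (array([774.2, 123.5]), array([1005.2,   89.6]), 70.0)
scene obj [ 478.7 -158.4  103.5] (array([711.3, 185. ]), array([965.5,  39.4]), 55.8)
scene obj [ 479.3 -283.9   73.6] (array([683.8, 114.1]), array([1107.4,  120.9]), 63.1)
```

```bash
cat > meas.py <<'E'
from h import *
def plane(c,uv,z):
    K=np.array([[c['fx'],0,c['cx']],[0,c['fy'],c['cy']],[0,0,1]],float)
    p=np.array(uv,float).reshape(-1,2); x=(p-[K[0,2],K[1,2]])/[K[0,0],K[1,1]]; X=x.copy()
    for _ in range(8): X=x/(1+c['k1']*(X**2).sum(1,keepdims=True))
    T=c['cam_to_world']; d=np.c_[X,np.ones(len(X))]@T[:3,:3].T; o=T[:3,3]
    return (o+d*((z-o[2])/d[:,2])[:,None])[:,:2]*1000
def rect(P):
    (c,s,a)=cv2.minAreaRect(P.astype(np.float32)); return np.round(c,1).tolist(),np.round(s,1).tolist(),round(a,1)
def comp(m,u,v):
    _,L=cv2.connectedComponents(m.astype(np.uint8)); k=L[v-3:v+4,u-3:u+4]; k=np.bincount(k[k>0]).argmax(); return np.argwhere(L==k)[:,::-1]
def go(n,nests,objs,foam):
    c=dict(np.load(f'pics/{n}.npz')); im=c['image'].astype(int)
    red=(im[...,0]>90)&(im[...,1]<70)&(im[...,2]<80)
    for (u,v),k in zip(nests,['censer','cube','carton','jar']):
        P=plane(c,comp(red,u,v),.027); print('nest',k,P.mean(0).round(1),rect(P))
    m=im.min(2)>140; m=cv2.morphologyEx(m.astype(np.uint8),cv2.MORPH_CLOSE,np.ones((5,5)))
    print('foam',rect(plane(c,comp(m,*foam),.034)))
    W=cloud(c); ok=c['range_z']>0
    for (u,v),k,h,zt in zip(objs,['censer','cube','jar','carton'],[.03,.058,.06,.036],[.054,.064,.07,.044]):
        m=np.zeros(ok.shape,bool); m[max(0,v-40):v+40,u-30:u+30]=1; m&=ok&(W[...,2]>h)
        q=comp(m,u,v); P=plane(c,q,zt); w=W[q[:,1],q[:,0]]*1000
        print(k,len(q),'planeproj',P.mean(0).round(1),rect(P),'cloud',w.mean(0).round(1),rect(w[:,:2]),np.percentile(w[:,2],[5,95]).round(1))
go('top0',[(167,201),(210,206),(160,267),(203,271)],[(344,211),(400,202),(352,272),(405,269)],(190,225))
go('scene0',[(351,319),(322,277),(418,285),(387,247)],[(246,176),(209,140),(293,140),(263,124)],(360,275))
c=dict(np.load('pics/top0.npz')); I=cv2.resize(c['image'][150:320,310:440][:,:,::-1],None,fx=3.5,fy=3.5,interpolation=cv2.INTER_CUBIC); cv2.imwrite('pics/topcrop.png',I)
E
python3 meas.py
```

```text
nest censer [617.1 249. ] ([617.3, 249.3], [63.6, 66.0], 0.6)
nest cube [608.6 143.8] ([608.7, 143.8], [61.1, 61.9], 85.4)
nest carton [457.1 262. ] ([457.1, 262.0], [45.4, 138.6], 85.3)
nest jar [448.5 156.8] ([448.3, 156.1], [48.3, 46.0], 0.9)
foam ([532.4, 202.1], [209.8, 319.4], 85.4)
censer 504 planeproj [ 594.2 -180.5] ([593.8, -180.6], [57.3, 59.5], 45.3) cloud [ 593.6 -179.    63.6] ([594.5, -181.4], [57.6, 58.2], 45.1) [51.3 75. ]
cube 520 planeproj [ 619.2 -316.3] ([619.3, -316.1], [53.9, 55.4], 17.6) cloud [ 619.3 -316.4   63.8] ([619.6, -317.1], [54.0, 54.7], 17.9) [60.2 67.6]
jar 199 planeproj [ 448.6 -198.1] ([448.1, -197.9], [35.0, 35.2], 0.1) cloud [ 448.6 -198.2   69.4] ([448.2, -198.7], [35.2, 34.7], 48.5) [64.5 73.3]
carton 904 planeproj [ 457.7 -330.1] ([457.8, -329.9], [130.4, 40.6], 18.4) cloud [ 457.7 -330.1   43.7] ([457.6, -330.7], [130.7, 40.6], 17.4) [39.3 47.6]
nest censer [616.5 247.9] ([616.1, 248.1], [60.9, 63.5], 53.5)
nest cube [607.9 142.4] ([607.5, 142.1], [56.4, 58.9], 85.2)
nest carton [457.5 260.1] ([455.9, 260.2], [41.8, 133.3], 85.2)
nest jar [447.6 155.1] ([447.8, 155.0], [39.2, 45.7], 33.2)
foam ([531.9, 201.2], [210.1, 320.7], 85.4)
censer 578 planeproj [ 601.  -171.6] ([600.7, -173.4], [85.3, 58.6], 58.8) cloud [ 602.8 -168.2   57.6] ([599.5, -175.2], [53.1, 59.6], 61.7) [33.4 73.7]
cube 375 planeproj [ 623.  -314.1] ([623.2, -313.2], [58.9, 61.2], 17.9) cloud [ 622.9 -314.3   63.7] ([621.7, -315.6], [56.2, 60.3], 18.4) [59.5 66.9]
jar 161 planeproj [ 453.5 -195.3] ([452.9, -195.9], [43.6, 34.1], 56.7) cloud [ 452.6 -196.7   68.5] ([450.8, -199.0], [37.3, 34.2], 56.6) [61.8 72.6]
carton 567 planeproj [ 463.6 -326.7] ([462.9, -326.6], [137.9, 46.6], 18.0) cloud [ 463.3 -327.2   43.5] ([460.3, -330.9], [134.1, 44.4], 18.1) [37.9 47. ]
```

View pics/topcrop.png

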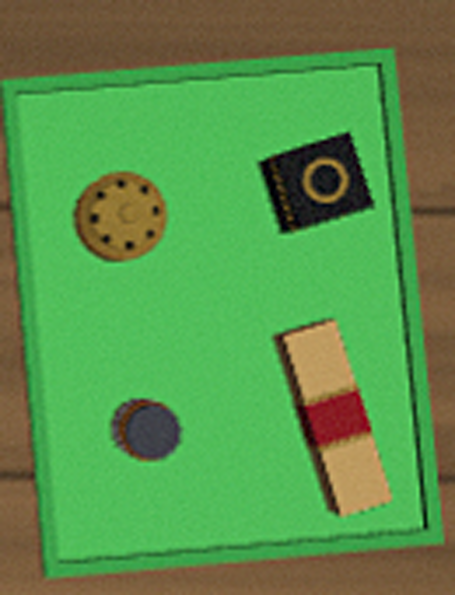

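>>> {"api": "carry_out", "payload": {"deltas": [[0, 0, 0, -0.86, -1], [0, 0, 0, -0.86, -1], [0, 0, 0, -0.86, -1], [0, 0, 0, -0.86, -1], [0, 0, 0, -0.86, -1], [0.3, 0.4, 0, 0, -1], [0.3, 0.8, 0, 0, -1], [0.3, 0.8, 0, 0, -1], [0.3, 0.8, 0, 0, -1], [0.3, 0.8, 0, 0, -1], [0.3, 0.8, 0, 0, -1], [0.3, 0.8, 0, 0, -1]]}}

```text
time_s: 1.1
ee_pos: [0.3024, 0.3374, 0.2046]
tcp_rot: [0.0, 1.0, -0.001, -0.0]
ft_force: [-0.3, 0.7, -0.6]
width: 0.0854
finger_force: 0.0
```

```bash
cat > d.py <<'E'
# usage: d.py x y z [yaw_deg]  -> remaining tool-axis units from the measured pose
import sys; from h import *; from scipy.spatial.transform import Rotation as R
o=ctrl.get_obs(); r=R.from_quat(np.roll(o['tcp_rot'],-1)); t=list(map(float,sys.argv[1:]))
X=r.as_matrix()[:,0]; yaw=np.degrees(np.arctan2(X[1],X[0]))
print('t',round(o['time_s'],2),'pos',o['ee_pos'].round(4),'yaw',yaw.round(2),'q',o['q'].round(2),'F',o['ft_force'].round(1),'w',round(o['width'],4),'ff',round(float(o['finger_force']),1))
if len(t)>=3: print('units xyz',(r.inv().apply(np.array(t[:3])-o['ee_pos'])/.03).round(2))
if len(t)>3: print('turn units',round(-((t[3]-yaw+90)%180-90)/6,2))
E
python3 d.py .448 -.198 .205 0
```

```text
t 1.1 pos [0.3024 0.3374 0.2046] yaw -0.06 q [ 1.19  0.06 -0.13 -0.   -1.38  0.38] F [-0.3  0.7 -0.6] w 0.0854 ff 0.0
units xyz [ 4.870e+00  1.784e+01 -1.000e-02]
turn units -0.01
```

>>> {"api": "carry_out", "payload": {"deltas": [[0.3, 0.9, 0, 0, -1], [0.3, 1, 0, 0, -1], [0.3, 1, 0, 0, -1], [0.3, 1, 0, 0, -1], [0.3, 1, 0, 0, -1], [0.3, 1, 0, 0, -1], [0.3, 1, 0, 0, -1], [0.3, 1, 0, 0, -1], [0.3, 1, 0, 0, -1], [0.3, 1, 0, 0, -1], [0.3, 1, 0, 0, -1], [0.3, 1, 0, 0, -1]]}}

```text
time_s: 2.1
ee_pos: [0.41, -0.0196, 0.2048]
tcp_rot: [-0.0, 1.0, -0.001, -0.0]
ft_force: [-0.1, 0.9, -0.6]
width: 0.0853
finger_force: 0.0
```

>>> {"api": "carry_out", "payload": {"deltas": [[0.3, 1, 0, 0, -1], [0.3, 1, 0, 0, -1], [0.3, 1, 0, 0, -1], [0.2, 0.9, 0, 0, -1], [0.1, 0.8, 0, 0, -1], [0, 0.6, 0, 0, -1], [0, 0.3, 0, 0, -1], [0, 0, 0, 0, -1]]}}

```text
time_s: 2.77
ee_pos: [0.4457, -0.1872, 0.2044]
tcp_rot: [0.0, 1.0, -0.002, -0.001]
ft_force: [-0.4, 0.4, -0.4]
width: 0.0855
finger_force: 0.0
```

```bash
python3 d.py .448 -.198 .024 0
```

```text
t 2.77 pos [ 0.4457 -0.1872  0.2044] yaw -0.17 q [-0.07  0.12 -0.06  0.   -1.39  1.64] F [-0.4  0.4 -0.4] w 0.0855 ff 0.0
units xyz [0.09 0.36 6.01]
turn units -0.03
```

>>> {"api": "carry_out", "payload": {"deltas": [[0.09, 0.36, 0.5, 0, -1], [0, 0, 0.8, 0, -1], [0, 0, 0.8, 0, -1], [0, 0, 0.8, 0, -1], [0, 0, 0.8, 0, -1], [0, 0, 0.8, 0, -1], [0, 0, 0.7, 0, -1], [0, 0, 0.5, 0, -1], [0, 0, 0.3, 0, -1], [0, 0, 0, 0, -1], [0, 0, 0, 0, -1]]}}

```text
time_s: 3.68
ee_pos: [0.4493, -0.1962, 0.0253]
tcp_rot: [0.0, 1.0, 0.0, 0.0]
ft_force: [-0.3, -1.1, 0.3]
width: 0.0856
finger_force: 0.0
```

```bash
python3 d.py .448 -.198 .023 0; python3 -c "
from h import *
c=snap('scene','s1'); I=cv2.resize(c['image'][60:240,150:400][:,:,::-1],None,fx=3,fy=3); cv2.imwrite('pics/s1c.png',I)"
```

```text
t 3.68 pos [ 0.4493 -0.1962  0.0253] yaw 0.06 q [-0.09  0.27 -0.35  0.   -0.94  1.66] F [-0.3 -1.1  0.3] w 0.0856 ff 0.0
units xyz [-0.04  0.06  0.08]
turn units 0.01
```

View pics/s1c.png

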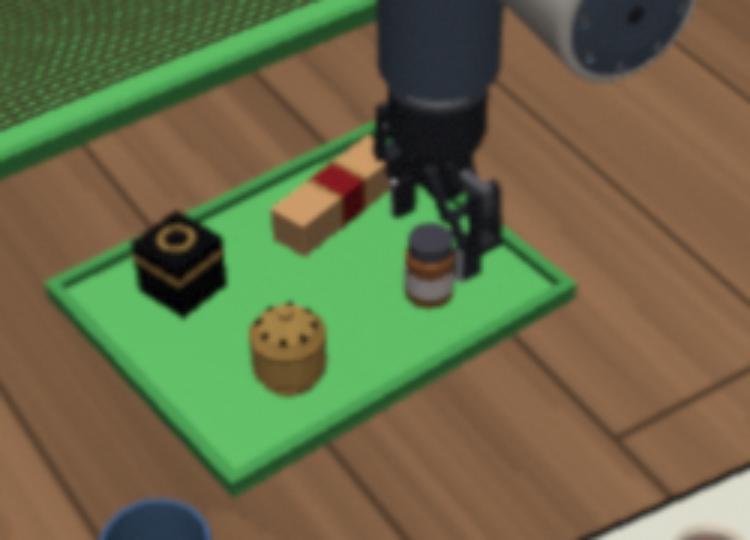

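The picture shows the open fingers at crop (400,200) and (470,260) with the jar at (430,265). The mid-line looks slightly behind the jar, so I'll check by projection.

```bash
python3 - <<'E'
from h import *
c=dict(np.load('pics/s1.npz')); T=np.linalg.inv(c['cam_to_world'])
I=cv2.imread('pics/s1.png'); I=cv2.resize(I[100:180,240:360],None,fx=6,fy=6,interpolation=cv2.INTER_CUBIC)
def pr(p):
    q=T[:3,:3]@p+T[:3,3]; x=q[:2]/q[2]; x=x*(1+c['k1']*(x@x)); return x[0]*c['fx']+c['cx'],x[1]*c['fy']+c['cy']
for p,col in [((.4493,-.1962-.0425,.038),(0,0,255)),((.4493,-.1962+.0425,.038),(0,0,255)),((.448,-.198,.008),(255,0,0)),((.448,-.198,.070),(255,255,0))]:
    u,v=pr(np.array(p)); print(u,v); cv2.circle(I,(int((u-240)*6),int((v-100)*6)),5,col,-1)
cv2.imwrite('pics/s1d.png',I)
W=cloud(c); m=(c['range_z']>0); m[:, :]&=(W[...,2]>.058)&(W[...,2]<.08)&(abs(W[...,0]-.45)<.04)&(abs(W[...,1]+.198)<.03); print((W[m].mean(0)*1000).round(1),m.sum())
E
```

```text
284.55456775857743 139.42999494344144
303.6897364959252 159.06183647188936
293.7703488927103 157.25371884098388
294.2053505820108 138.7190438367162
[ 452.5 -196.3   67.9] 171
```

View pics/s1d.png

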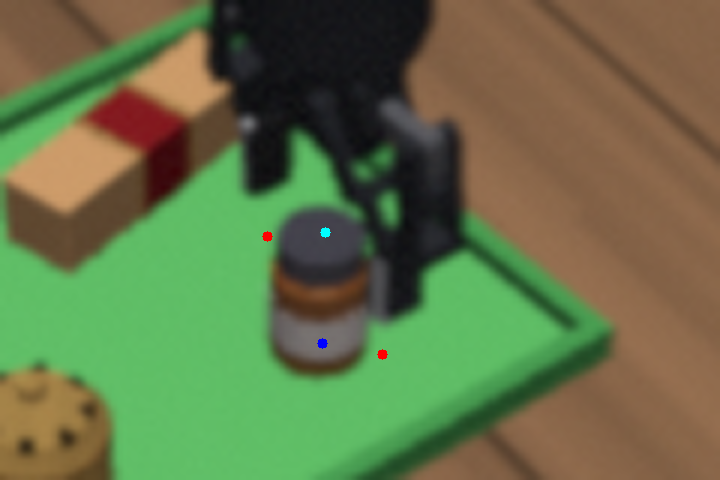

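```bash
python3 - <<'E'
from h import *
for n in ('s1','t1'):
    if n=='t1': c=snap('top','t1')
    else: c=dict(np.load('pics/s1.npz'))
    W=cloud(c)*1000; 
    m=(c['range_z']>0)&(W[...,2]>20)&(W[...,2]<250)&(abs(W[...,0]-449)<75)&(abs(W[...,1]+196)<85)
    d=c['image'].max(2)<110
    P=W[m&d]
    for s in (-1,1):
        Q=P[(s*(P[:,1]+196)>36)&(P[:,2]<110)]
        if len(Q): print(n,s,len(Q),'min',Q.min(0).round(1),'max',Q.max(0).round(1),'mean',Q.mean(0).round(1))
        L=Q[Q[:,2]<Q[:,2].min()+12]; print('lowest',L.mean(0).round(1),L.min(0).round(1),L.max(0).round(1))
I=cv2.resize(c['image'][200:320,290:430][:,:,::-1],None,fx=5,fy=5); cv2.imwrite('pics/t1c.png',I)
E
```

```text
s1 -1 115 min [ 438.1 -258.6   64.3] max [ 462.1 -232.8  109.5] mean [ 451.5 -239.1   88.5]
lowest [ 449.4 -238.9   70.1] [ 439.9 -242.7   64.3] [ 459.7 -235.9   76.3]
s1 1 83 min [ 444.7 -155.2   68.1] max [ 461.9 -135.6  109.9] mean [ 455.9 -143.5   87.2]
lowest [ 455.6 -144.2   75.4] [ 446.  -153.6   68.1] [ 461.2 -135.6   80. ]Traceback (most recent call last):
  File "<stdin>", line 12, in <module>
    return umr_minimum(a, axis, None, out, keepdims, initial, where)
ValueError: zero-size array to reduction operation minimum which has no identity
```

```bash
python3 - <<'E'
from h import *
c=dict(np.load('pics/s1.npz')); W=cloud(c)*1000
for u,v in [(304,150),(304,152),(306,148),(306,150),(306,151),(307,146),(283,130),(285,130),(284,128),(302,146),(302,150),(294,138),(293,155)]: print(u,v,c['image'][v,u],W[v,u].round(0))
c=dict(np.load('pics/t1.npz')); 
I=cv2.resize(c['image'][200:320,290:430][:,:,::-1],None,fx=5,fy=5); cv2.imwrite('pics/t1c.png',I)
E
```

```text
304 150 [48 48 52] [ 457. -144.   80.]
304 152 [61 65 64] [ 456. -145.   72.]
306 148 [24 25 28] [ 457. -136.   91.]
306 150 [23 23 28] [ 454. -140.   81.]
306 151 [28 35 30] [ 455. -138.   80.]
307 146 [21 23 25] [ 449. -143.   88.]
283 130 [19 22 19] [ 458. -233.   77.]
285 130 [23 40 26] [ 447. -240.   67.]
284 128 [13 13 14] [ 453. -235.   80.]
302 146 [75 73 74] [ 460. -148.   90.]
302 150 [73 73 75] [ 459. -149.   77.]
294 138 [67 65 74] [ 447. -200.   71.]
293 155 [117 112 110] [ 462. -182.   36.]
```

View pics/t1c.png

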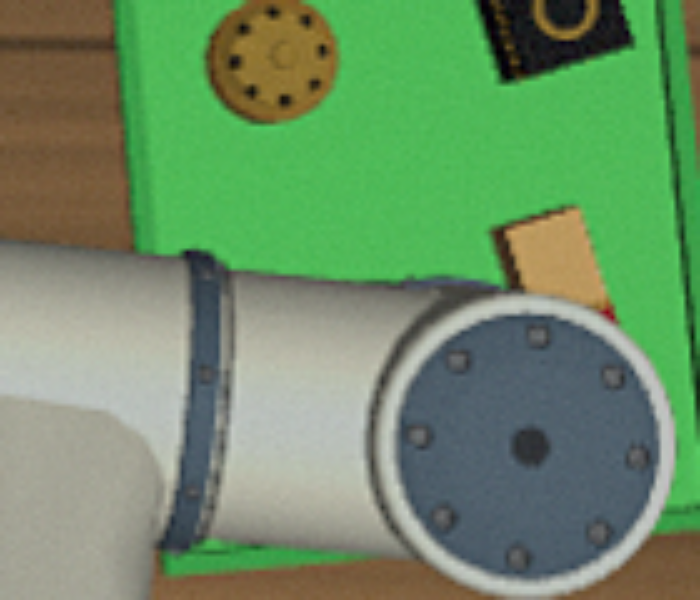

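The top view is blocked by the wrist. Depth puts the open fingertips higher than nominal, so I'll close gently here and measure.

>>> {"api": "carry_out", "payload": {"deltas": [[0, 0.05, 0, 0, 1], [0, 0, 0, 0, 1], [0, 0, 0, 0, 1], [0, 0, 0, 0, 1], [0, 0, 0, 0, 1], [0, 0, 0, 0, 1], [0, 0, 0, 0, 1], [0, 0, 0, 0, 1]], "force": 25}}

```text
time_s: 4.45
ee_pos: [0.4498, -0.1987, 0.0258]
tcp_rot: [0.001, 1.0, 0.001, 0.001]
ft_force: [-0.5, -2.3, 6.3]
width: 0.0351
finger_force: 25.7
```

```bash
python3 d.py .448 -.198 .023 0; python3 -c "
from h import *
c=snap('scene','s2'); I=cv2.resize(c['image'][100:180,240:360][:,:,::-1],None,fx=6,fy=6,interpolation=cv2.INTER_CUBIC); cv2.imwrite('pics/s2c.png',I)"
```

```text
t 4.45 pos [ 0.4498 -0.1987  0.0258] yaw 0.06 q [-0.1   0.28 -0.35  0.   -0.94  1.67] F [-0.5 -2.3  6.3] w 0.0351 ff 25.7
units xyz [-0.06 -0.02  0.09]
turn units 0.01
```

View pics/s2c.png

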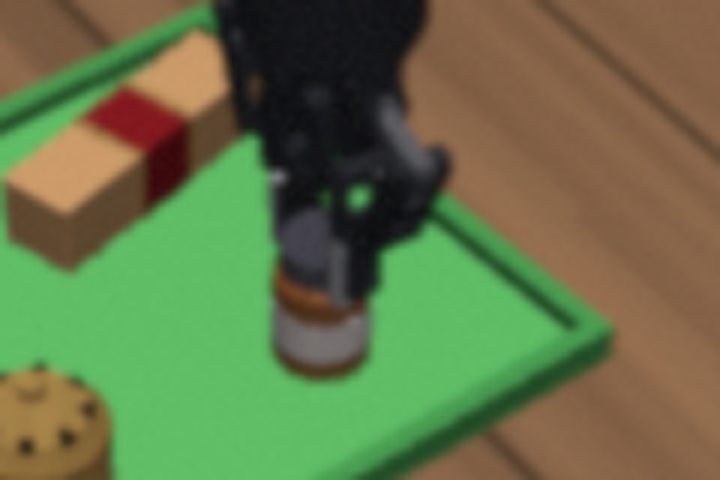

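The picture shows the fingertips closed on the dark cap at about crop (345,300). The measured width of 35 mm agrees, so the real tips sit about 20 mm higher than nominal. I'll open, go 19 mm lower and regrasp on the glass.

>>> {"api": "carry_out", "payload": {"deltas": [[0, 0, 0, 0, -1], [0, 0, 0, 0, -1], [0, 0, 0, 0, -1], [0, 0, 0, 0, -1], [0, 0, 0, 0, -1], [0, 0, 0, 0, -1], [0, 0, 0.2, 0, -1], [0, 0, 0.2, 0, -1], [0, 0, 0.2, 0, -1], [0, 0, 0.03, 0, -1], [0, 0, 0, 0, -1]]}}

```text
time_s: 5.42
ee_pos: [0.4485, -0.1978, 0.0051]
tcp_rot: [-0.0, 1.0, 0.0, -0.001]
ft_force: [0.4, -0.6, -0.2]
width: 0.0853
finger_force: 0.0
```

>>> {"api": "carry_out", "payload": {"deltas": [[0, 0, 0, 0, 1], [0, 0, 0, 0, 1], [0, 0, 0, 0, 1], [0, 0, 0, 0, 1], [0, 0, 0, 0, 1], [0, 0, 0, 0, 1], [0, 0, 0, 0, 1], [0, 0, 0, 0, 1]], "force": 30}}

```text
time_s: 6.08
ee_pos: [0.4495, -0.198, 0.0065]
tcp_rot: [0.0, 1.0, 0.0, 0.0]
ft_force: [-1.0, 0.2, 5.8]
width: 0.0406
finger_force: 31.0
```

```bash
python3 d.py .448 -.198 .023 0; python3 -c "
from h import *
c=snap('scene','s3'); I=cv2.resize(c['image'][100:180,240:360][:,:,::-1],None,fx=6,fy=6,interpolation=cv2.INTER_CUBIC); cv2.imwrite('pics/s3c.png',I)"
```

```text
t 6.08 pos [ 0.4495 -0.198   0.0065] yaw 0.04 q [-0.09  0.3  -0.38  0.   -0.89  1.67] F [-1.   0.2  5.8] w 0.0406 ff 31.0
units xyz [-0.05 -0.   -0.55]
turn units 0.01
```

View pics/s3c.png

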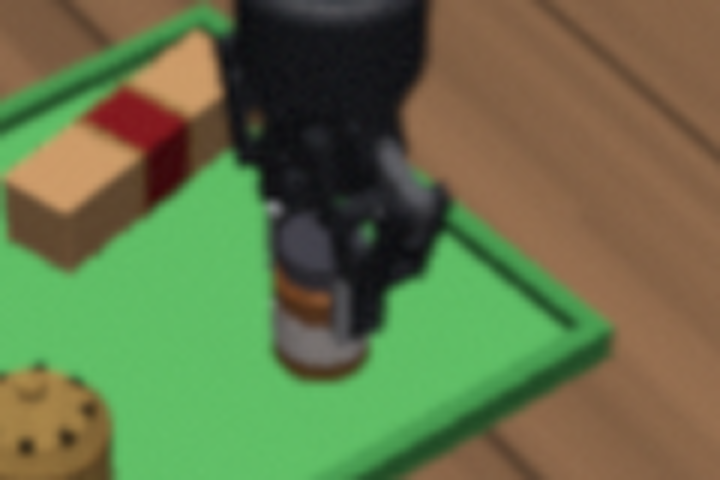

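The picture shows the pads on the paper band, tips at about crop (355,335), roughly 21 mm above the jar's base. That clears the foam top, so I'll lift and carry.

>>> {"api": "carry_out", "payload": {"deltas": [[0, 0, -0.2, 0, 1], [0, 0, -0.4, 0, 1], [0, 0, -0.7, 0, 1], [0, 0, -0.8, 0, 1], [0, 0, -0.8, 0, 1], [0, -0.3, -0.8, 0, 1], [0, -0.6, -0.6, 0, 1], [0, -0.8, -0.3, 0, 1], [0, -0.8, 0, 0, 1], [0, -0.8, 0, 0, 1], [0, -0.8, 0, 0, 1], [0, -0.8, 0, 0, 1]]}}

```text
time_s: 7.13
ee_pos: [0.4483, -0.0497, 0.1437]
tcp_rot: [-0.0, 1.0, 0.0, -0.001]
ft_force: [0.4, 0.1, -1.0]
width: 0.0411
finger_force: 30.7
```

>>> {"api": "carry_out", "payload": {"deltas": [[0, -0.8, 0, 0, 1], [0, -0.8, 0, 0, 1], [0, -0.8, 0, 0, 1], [0, -0.8, 0, 0, 1], [0, -0.8, 0, 0, 1], [0, -0.8, 0, 0, 1], [0, -0.8, 0, 0, 1], [0, -0.6, 0, 0, 1], [0, -0.4, 0, 0, 1], [0, -0.2, 0, 0, 1], [0, 0, 0, 0, 1], [0, 0, 0, 0, 1]]}}

```text
time_s: 8.13
ee_pos: [0.4488, 0.1526, 0.1438]
tcp_rot: [0.0, 1.0, 0.0, -0.0]
ft_force: [0.7, -0.7, -1.0]
width: 0.0406
finger_force: 30.7
```

```bash
python3 d.py .4495 .1559 .0225 0
```

```text
t 8.13 pos [0.4488 0.1526 0.1438] yaw 0.03 q [ 0.66  0.13 -0.2   0.   -1.24  0.91] F [ 0.7 -0.7 -1. ] w 0.0406 ff 30.7
units xyz [ 0.03 -0.11  4.04]
turn units 0.01
```

>>> {"api": "carry_out", "payload": {"deltas": [[0.03, -0.11, 0.3, 0, 1], [0, 0, 0.5, 0, 1], [0, 0, 0.5, 0, 1], [0, 0, 0.5, 0, 1], [0, 0, 0.5, 0, 1], [0, 0, 0.4, 0, 1], [0, 0, 0.3, 0, 1], [0, 0, 0.3, 0, 1], [0, 0, 0.2, 0, 1], [0, 0, 0.1, 0, 1], [0, 0, 0.1, 0, 1], [0, 0, 0.1, 0, 1]]}}

```text
time_s: 9.13
ee_pos: [0.4503, 0.1566, 0.0302]
tcp_rot: [-0.0, 1.0, 0.0, 0.0]
ft_force: [0.9, -0.6, -0.5]
width: 0.0405
finger_force: 30.7
```

```bash
python3 d.py .4495 .1559 .0225 0; python3 -c "
from h import *
c=snap('scene','s4'); I=cv2.resize(c['image'][200:320,320:480][:,:,::-1],None,fx=5,fy=5,interpolation=cv2.INTER_CUBIC); cv2.imwrite('pics/s4c.png',I)"
```

```text
t 9.13 pos [0.4503 0.1566 0.0302] yaw 0.03 q [ 0.66  0.24 -0.38  0.   -0.94  0.91] F [ 0.9 -0.6 -0.5] w 0.0405 ff 30.7
units xyz [-0.03  0.02  0.26]
turn units 0.01
```

View pics/s4c.png

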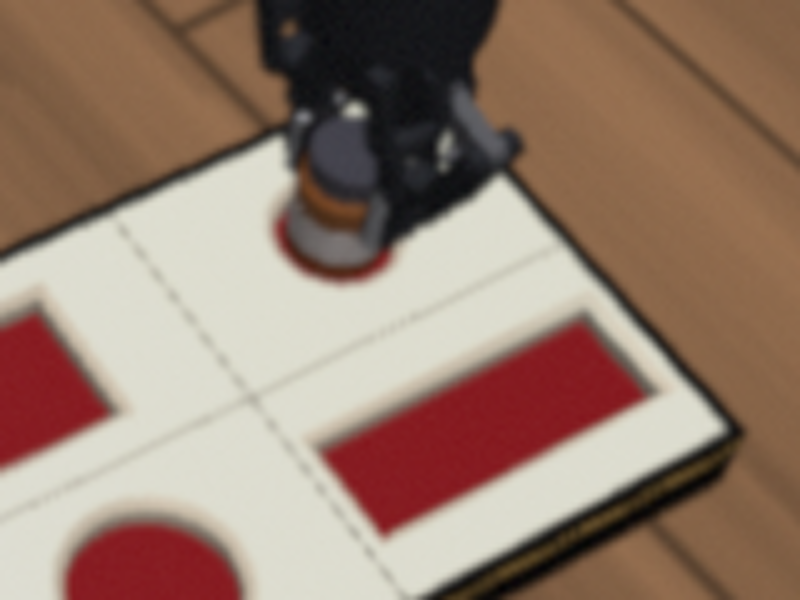

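The picture shows the jar inside the small round recess at about crop (340,235), with red lining visible on both sides. I'll lower it slowly.

>>> {"api": "carry_out", "payload": {"deltas": [[0, 0, 0.05, 0, 1], [0, 0, 0.05, 0, 1], [0, 0, 0.04, 0, 1], [0, 0, 0.03, 0, 1], [0, 0, 0.03, 0, 1], [0, 0, 0.03, 0, 1], [0, 0, 0, 0, 1]]}}

```text
time_s: 9.77
ee_pos: [0.4498, 0.1564, 0.023]
tcp_rot: [0.0, 1.0, 0.0, -0.0]
ft_force: [0.5, 0.1, -1.9]
width: 0.0405
finger_force: 30.7
```

```bash
python3 d.py .4495 .1559 .0225 0
```

```text
t 9.77 pos [0.4498 0.1564 0.023 ] yaw 0.03 q [ 0.66  0.25 -0.39 -0.   -0.93  0.91] F [ 0.5  0.1 -1.9] w 0.0405 ff 30.7
units xyz [-0.01  0.02  0.02]
turn units 0.0
```

>>> {"api": "carry_out", "payload": {"deltas": [[0, 0, 0.03, 0, 1], [0, 0, 0.02, 0, 1], [0, 0, 0, 0, 1]]}}

```text
time_s: 10.02
ee_pos: [0.4501, 0.1564, 0.0225]
tcp_rot: [-0.0, 1.0, 0.0, 0.0]
ft_force: [-3.5, -0.4, 7.1]
width: 0.0408
finger_force: 31.4
```

>>> {"api": "carry_out", "payload": {"deltas": [[0, 0, 0, 0, 0], [0, 0, 0, 0, -0.5], [0, 0, 0, 0, -1], [0, 0, 0, 0, -1], [0, 0, 0, 0, -1], [0, 0, -0.2, 0, -1], [0, 0, -0.5, 0, -1], [0, 0, -0.8, 0, -1], [0, 0, -0.8, 0, -1], [0, 0, -0.8, 0, -1], [0, 0, -0.8, 0, -1], [0, 0.3, -0.6, 0, -1]]}}

```text
time_s: 11.02
ee_pos: [0.4506, 0.1483, 0.1592]
tcp_rot: [-0.001, 1.0, 0.001, 0.001]
ft_force: [0.4, -0.3, -0.5]
width: 0.0855
finger_force: 0.0
```

```bash
python3 d.py .594 -.1806 .155 0; python3 - <<'E'
from h import *
c=snap('scene','s5'); W=cloud(c)*1000; m=(c['range_z']>0)&(abs(W[...,0]-450)<35)&(abs(W[...,1]-157)<35)&(W[...,2]>70)&(W[...,2]<100)
P=W[m]; print(len(P),P.mean(0),np.percentile(P[:,2],[5,50,95]))
E
```

```text
t 11.02 pos [0.4506 0.1483 0.1592] yaw 0.09 q [ 0.65  0.12 -0.17  0.   -1.27  0.92] F [ 0.4 -0.3 -0.5] w 0.0855 ff 0.0
units xyz [ 4.76 10.97  0.14]
turn units 0.02
280 [456.23363854 160.16259256  83.12877308] [71.9172284  84.90342498 87.81497761]
```

>>> {"api": "carry_out", "payload": {"deltas": [[0.2, 0.5, 0, 0, -1], [0.4, 0.9, 0, 0, -1], [0.4, 0.9, 0, 0, -1], [0.4, 0.9, 0, 0, -1], [0.4, 0.9, 0, 0, -1], [0.4, 0.9, 0, 0, -1], [0.4, 0.9, 0, 0, -1], [0.4, 0.9, 0, 0, -1], [0.4, 0.9, 0, 0, -1], [0.4, 0.9, 0, 0, -1], [0.4, 0.9, 0, 0, -1], [0.4, 0.9, 0, 0, -1]]}}

```text
time_s: 12.07
ee_pos: [0.5883, -0.166, 0.1567]
tcp_rot: [0.0, 1.0, 0.0, -0.0]
ft_force: [0.4, 0.1, 0.5]
width: 0.0855
finger_force: 0.0
```

>>> {"api": "carry_out", "payload": {"deltas": [[0.1, 0.4, 0, 0, -1], [0, 0.1, 0, 0, -1], [0, 0, 0, 0, -1], [0, 0, 0, 0, -1]]}}

```text
time_s: 12.4
ee_pos: [0.5908, -0.1789, 0.1567]
tcp_rot: [-0.0, 1.0, 0.0, 0.0]
ft_force: [-0.9, -0.9, 1.3]
width: 0.0856
finger_force: 0.0
```

```bash
python3 d.py .594 -.1806 .009 0
```

```text
t 12.4 pos [ 0.5908 -0.1789  0.1567] yaw 0.04 q [-0.04  0.41  0.2  -0.   -1.37  1.61] F [-0.9 -0.9  1.3] w 0.0856 ff 0.0
units xyz [0.11 0.06 4.92]
turn units 0.01
```

>>> {"api": "carry_out", "payload": {"deltas": [[0.11, 0.06, 0.3, 0, -1], [0, 0, 0.6, 0, -1], [0, 0, 0.7, 0, -1], [0, 0, 0.7, 0, -1], [0, 0, 0.7, 0, -1], [0, 0, 0.6, 0, -1], [0, 0, 0.5, 0, -1], [0, 0, 0.3, 0, -1], [0, 0, 0.2, 0, -1], [0, 0, 0, 0, -1], [0, 0, 0, 0, -1]]}}

```text
time_s: 13.32
ee_pos: [0.5947, -0.1811, 0.0191]
tcp_rot: [0.0, 1.0, 0.001, 0.0]
ft_force: [0.4, 0.7, 0.5]
width: 0.0851
finger_force: 0.0
```

```bash
python3 d.py .594 -.1806 .009 0; python3 -c "
from h import *
c=snap('scene','s6'); I=cv2.resize(c['image'][110:220,180:310][:,:,::-1],None,fx=5.4,fy=5.4,interpolation=cv2.INTER_CUBIC); cv2.imwrite('pics/s6c.png',I)"
```

```text
t 13.32 pos [ 0.5947 -0.1811  0.0191] yaw 0.07 q [-0.04  0.51 -0.01  0.   -1.06  1.62] F [0.4 0.7 0.5] w 0.0851 ff 0.0
units xyz [-0.03 -0.02  0.34]
turn units 0.01
```

View pics/s6c.png

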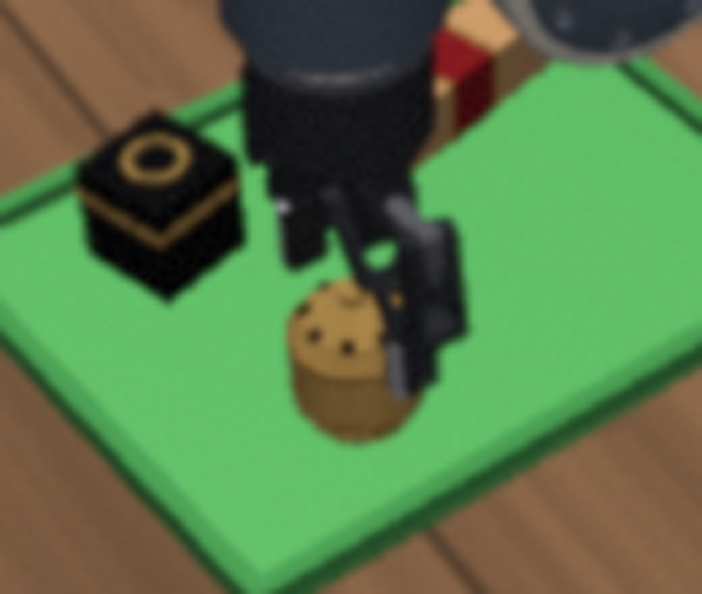

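The picture shows the censer centred between the open fingers, with the finial at crop (350,295) well below the gripper body at about (370,200). There is room to go 18 mm lower.

>>> {"api": "carry_out", "payload": {"deltas": [[0, 0, 0.15, 0, -1], [0, 0, 0.2, 0, -1], [0, 0, 0.15, 0, -1], [0, 0, 0.1, 0, -1], [0, 0, 0, 0, -1], [0, 0, 0, 0, 1], [0, 0, 0, 0, 1], [0, 0, 0, 0, 1], [0, 0, 0, 0, 1], [0, 0, 0, 0, 1], [0, 0, 0, 0, 1], [0, 0, 0, 0, 1]], "force": 45}}

```text
time_s: 14.37
ee_pos: [0.5948, -0.1816, 0.0012]
tcp_rot: [0.0, 1.0, 0.0, 0.001]
ft_force: [-0.3, -1.0, 3.8]
width: 0.058
finger_force: 49.6
```

```bash
python3 d.py .594 -.1806 .009 0; python3 -c "
from h import *
c=snap('scene','s7'); I=cv2.resize(c['image'][110:220,180:310][:,:,::-1],None,fx=5.4,fy=5.4,interpolation=cv2.INTER_CUBIC); cv2.imwrite('pics/s7c.png',I)"
```

```text
t 14.37 pos [ 0.5948 -0.1816  0.0012] yaw 0.04 q [-0.05  0.52 -0.03  0.   -1.02  1.62] F [-0.3 -1.   3.8] w 0.058 ff 49.6
units xyz [-0.03 -0.03 -0.26]
turn units 0.01
```

View pics/s7c.png

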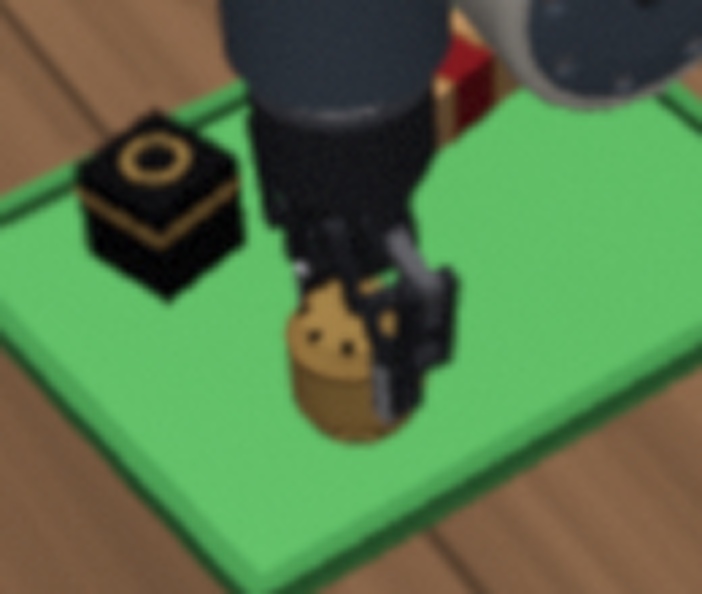

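The picture shows the pads closed on the straight belly, tips at about crop (390,415), with the foot clear below.

>>> {"api": "carry_out", "payload": {"deltas": [[0, 0, -0.2, 0, 1], [0, 0, -0.4, 0, 1], [0, 0, -0.7, 0, 1], [0, 0, -0.8, 0, 1], [0, 0, -0.8, 0, 1], [0, -0.2, -0.8, 0, 1], [0, -0.5, -0.6, 0, 1], [0, -0.8, -0.3, 0, 1], [0, -0.8, 0, 0, 1], [0, -0.8, 0, 0, 1], [0, -0.8, 0, 0, 1], [0, -0.8, 0, 0, 1]]}}

```text
time_s: 15.42
ee_pos: [0.5928, -0.0387, 0.1372]
tcp_rot: [-0.001, 1.0, 0.0, -0.002]
ft_force: [1.9, 0.8, -4.4]
width: 0.0579
finger_force: 49.3
```

>>> {"api": "carry_out", "payload": {"deltas": [[0, -0.8, 0, 0, 1], [0, -0.8, 0, 0, 1], [0, -0.8, 0, 0, 1], [0.1, -0.8, 0, 0, 1], [0.1, -0.8, 0, 0, 1], [0.1, -0.8, 0, 0, 1], [0.1, -0.8, 0, 0, 1], [0.1, -0.8, 0, 0, 1], [0.1, -0.8, 0, 0, 1], [0.1, -0.8, 0, 0, 1], [0, -0.6, 0, 0, 1], [0, -0.4, 0, 0, 1]]}}

```text
time_s: 16.42
ee_pos: [0.614, 0.2315, 0.137]
tcp_rot: [0.0, 1.0, 0.001, -0.002]
ft_force: [-0.1, 0.2, -4.8]
width: 0.0582
finger_force: 49.3
```

>>> {"api": "carry_out", "payload": {"deltas": [[0, -0.2, 0, 0, 1], [0, 0, 0, 0, 1], [0, 0, 0, 0, 1]]}}

```text
time_s: 16.67
ee_pos: [0.6149, 0.235, 0.1384]
tcp_rot: [0.0, 1.0, 0.0, -0.0]
ft_force: [0.3, -0.3, -3.9]
width: 0.0582
finger_force: 49.3
```

```bash
python3 d.py .617 .2475 .0172 0
```

```text
t 16.67 pos [0.6149 0.235  0.1384] yaw 0.02 q [ 0.6   0.5   0.3   0.   -1.37  0.97] F [ 0.3 -0.3 -3.9] w 0.0582 ff 49.3
units xyz [ 0.07 -0.42  4.04]
turn units 0.0
```

>>> {"api": "carry_out", "payload": {"deltas": [[0.07, -0.42, 0.3, 0, 1], [0, 0, 0.5, 0, 1], [0, 0, 0.5, 0, 1], [0, 0, 0.5, 0, 1], [0, 0, 0.5, 0, 1], [0, 0, 0.4, 0, 1], [0, 0, 0.3, 0, 1], [0, 0, 0.2, 0, 1], [0, 0, 0.1, 0, 1], [0, 0, 0, 0, 1], [0, 0, 0, 0, 1]]}}

```text
time_s: 17.58
ee_pos: [0.6177, 0.2483, 0.0403]
tcp_rot: [-0.0, 1.0, 0.0, 0.001]
ft_force: [-0.8, -0.6, -3.2]
width: 0.0585
finger_force: 49.3
```

```bash
python3 d.py .617 .2475 .0172 0; python3 -c "
from h import *
c=snap('scene','s8'); I=cv2.resize(c['image'][250:370,280:420][:,:,::-1],None,fx=5,fy=5,interpolation=cv2.INTER_CUBIC); cv2.imwrite('pics/s8c.png',I)"
```

```text
t 17.58 pos [0.6177 0.2483 0.0403] yaw 0.03 q [ 0.62  0.57  0.16  0.   -1.16  0.95] F [-0.8 -0.6 -3.2] w 0.0585 ff 49.3
units xyz [-0.02  0.03  0.77]
turn units 0.0
```

View pics/s8c.png

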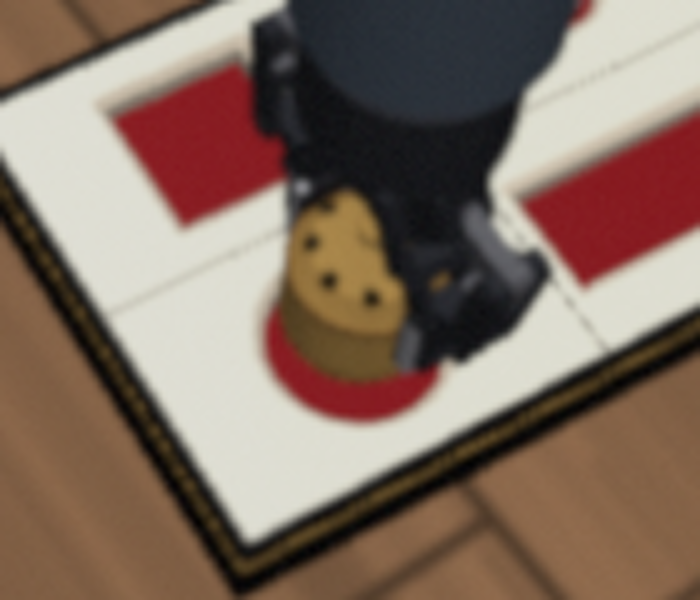

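The picture shows the censer hovering over the large round recess at about crop (350,350), laterally centred.

>>> {"api": "carry_out", "payload": {"deltas": [[0, 0, 0.12, 0, 1], [0, 0, 0.15, 0, 1], [0, 0, 0.15, 0, 1], [0, 0, 0.1, 0, 1], [0, 0, 0.08, 0, 1], [0, 0, 0.05, 0, 1], [0, 0, 0.04, 0, 1], [0, 0, 0.03, 0, 1], [0, 0, 0.03, 0, 1], [0, 0, 0, 0, 1], [0, 0, 0, 0, 1]]}}

```text
time_s: 18.55
ee_pos: [0.6174, 0.2484, 0.0173]
tcp_rot: [-0.0, 1.0, 0.0, 0.0]
ft_force: [-0.5, 0.2, -4.3]
width: 0.0585
finger_force: 49.4
```

>>> {"api": "carry_out", "payload": {"deltas": [[0, 0, 0.02, 0, 1], [0, 0, 0.02, 0, 1], [0, 0, 0, 0, 1]]}}

```text
time_s: 18.8
ee_pos: [0.6175, 0.2483, 0.0173]
tcp_rot: [-0.0, 1.0, 0.0, 0.001]
ft_force: [-3.9, -0.2, 4.9]
width: 0.058
finger_force: 50.2
```

>>> {"api": "carry_out", "payload": {"deltas": [[0, 0, 0, 0, 0], [0, 0, 0, 0, -0.5], [0, 0, 0, 0, -1], [0, 0, 0, 0, -1], [0, 0, 0, 0, -1], [0, 0, -0.2, 0, -1], [0, 0, -0.5, 0, -1], [0, 0, -0.8, 0, -1], [0, 0, -0.8, 0, -1], [0, 0, -0.8, 0, -1], [0, 0.2, -0.8, 0, -1], [0, 0.5, -0.5, 0, -1]]}}

```text
time_s: 19.8
ee_pos: [0.6182, 0.2286, 0.1512]
tcp_rot: [-0.001, 1.0, 0.001, 0.002]
ft_force: [0.1, -0.4, 0.1]
width: 0.0849
finger_force: 0.0
```

>>> {"api": "carry_out", "payload": {"deltas": [[-0.1, 0.8, 0, 0, -1], [-0.1, 0.8, 0, 0, -1], [-0.1, 0.8, 0, 0, -1], [-0.1, 0.8, 0, 0, -1], [0, 0.8, 0, 0, -1], [0, 0.8, 0, 0, -1], [0, 0.8, 0, 0, -1], [0, 0.8, 0, 0, -1], [0, 0.8, 0, 0, -1], [0, 0.8, 0, 0, -1], [0, 0.8, 0, 0, -1], [0, 0.8, 0, 0, -1]]}}

```text
time_s: 20.8
ee_pos: [0.6054, -0.0619, 0.1485]
tcp_rot: [0.0, 1.0, 0.0, 0.0]
ft_force: [-0.4, 1.3, 0.2]
width: 0.0857
finger_force: 0.0
```

>>> {"api": "carry_out", "payload": {"deltas": [[0, 0.8, 0, 0, -1], [0, 0.8, 0, 0, -1], [0, 0.8, 0, 0, -1], [0.1, 0.8, 0, 0, -1], [0.1, 0.8, 0, 0, -1], [0.1, 0.6, 0, 0, -1], [0.1, 0.3, 0, 0, -1], [0, 0, 0, -0.8, -1], [0, 0, 0, -0.8, -1], [0, 0, 0, -0.8, -1], [0, 0, 0, -0.5, -1], [0, 0, 0, 0, -1]]}}

```text
time_s: 21.8
ee_pos: [0.6177, -0.2073, 0.1482]
tcp_rot: [0.0, 0.988, 0.153, 0.0]
ft_force: [0.5, -0.1, -0.3]
width: 0.0857
finger_force: 0.0
```

```bash
python3 d.py .6194 -.3166 .001 17.7; python3 - <<'E'
from h import *
c=snap('scene','s9'); W=cloud(c)*1000; m=(c['range_z']>0)&(abs(W[...,0]-617)<35)&(abs(W[...,1]-248)<35)&(W[...,2]>55)&(W[...,2]<120)
P=W[m]; print(len(P),P.mean(0),np.percentile(P[:,2],[5,50,97]))
E
```

```text
t 21.8 pos [ 0.6177 -0.2073  0.1482] yaw 17.55 q [-0.08  0.48  0.29 -0.   -1.38  1.96] F [ 0.5 -0.1 -0.3] w 0.0857 ff 0.0
units xyz [-1.05  3.49  4.91]
turn units -0.02
836 [626.28558376 255.32247504  78.67341597] [59.42392013 80.55542792 95.4265772 ]
```

>>> {"api": "carry_out", "payload": {"deltas": [[-0.25, 0.8, 0, 0, -1], [-0.25, 0.8, 0, 0, -1], [-0.25, 0.8, 0, 0, -1], [-0.2, 0.6, 0, 0, -1], [-0.1, 0.4, 0, 0, -1], [0, 0.1, 0, 0, -1], [0, 0, 0, 0, -1], [0, 0, 0, 0, -1]]}}

```text
time_s: 22.52
ee_pos: [0.6191, -0.3165, 0.1478]
tcp_rot: [-0.0, 0.988, 0.151, 0.0]
ft_force: [-0.1, -0.1, 0.1]
width: 0.0851
finger_force: 0.0
```

```bash
python3 d.py .6194 -.3166 .001 17.7
```

```text
t 22.52 pos [ 0.6191 -0.3165  0.1478] yaw 17.42 q [-0.25  0.57  0.44 -0.   -1.44  2.12] F [-0.1 -0.1  0.1] w 0.0851 ff 0.0
units xyz [0.01 0.01 4.89]
turn units -0.05
```

>>> {"api": "carry_out", "payload": {"deltas": [[0, 0, 0.3, -0.05, -1], [0, 0, 0.6, 0, -1], [0, 0, 0.7, 0, -1], [0, 0, 0.7, 0, -1], [0, 0, 0.7, 0, -1], [0, 0, 0.6, 0, -1], [0, 0, 0.5, 0, -1], [0, 0, 0.4, 0, -1], [0, 0, 0.2, 0, -1], [0, 0, 0.15, 0, -1], [0, 0, 0, 0, -1], [0, 0, 0, 0, -1]]}}

```text
time_s: 23.52
ee_pos: [0.6194, -0.3174, 0.0031]
tcp_rot: [0.0, 0.988, 0.154, 0.0]
ft_force: [0.1, -0.4, 0.2]
width: 0.0854
finger_force: 0.0
```

>>> {"api": "carry_out", "payload": {"deltas": [[0, 0, 0, 0, 1], [0, 0, 0, 0, 1], [0, 0, 0, 0, 1], [0, 0, 0, 0, 1], [0, 0, 0, 0, 1], [0, 0, 0, 0, 1], [0, 0, 0, 0, 1]], "force": 30}}

```text
time_s: 24.1
ee_pos: [0.6195, -0.3176, 0.0034]
tcp_rot: [0.001, 0.988, 0.154, 0.001]
ft_force: [-0.4, 0.7, 5.6]
width: 0.0535
finger_force: 33.5
```

```bash
python3 d.py .6194 -.3166 .001 17.7; python3 -c "
from h import *
c=snap('scene','s10'); I=cv2.resize(c['image'][80:190,150:290][:,:,::-1],None,fx=5,fy=5,interpolation=cv2.INTER_CUBIC); cv2.imwrite('pics/s10c.png',I)"
```

```text
t 24.1 pos [ 0.6195 -0.3176  0.0034] yaw 17.74 q [-0.25  0.65  0.21  0.   -1.13  2.13] F [-0.4  0.7  5.6] w 0.0535 ff 33.5
units xyz [ 0.01 -0.03  0.08]
turn units 0.01
```

View pics/s10c.png

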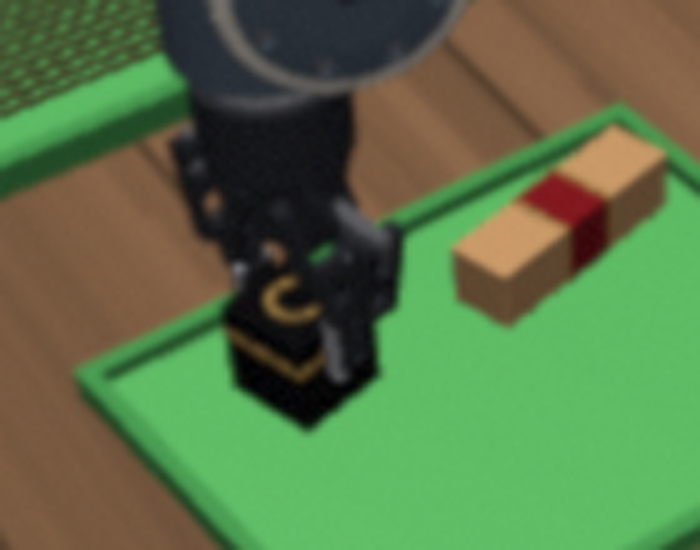

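The picture shows the black carton gripped squarely, pads across its sides, with a tip at crop (335,380) well above its base.

>>> {"api": "carry_out", "payload": {"deltas": [[0, 0, -0.2, 0, 1], [0, 0, -0.4, 0, 1], [0, 0, -0.7, 0, 1], [0, 0, -0.8, 0, 1], [0, 0, -0.8, 0, 1], [0, 0, -0.8, 0.5, 1], [0, 0, -0.6, 0.8, 1], [0, 0, -0.3, 0.8, 1], [0, 0, 0, 0.8, 1], [0, 0, 0, 0.6, 1], [0, 0, 0, 0.22, 1], [0, 0, 0, 0, 1]]}}

```text
time_s: 25.15
ee_pos: [0.6186, -0.3172, 0.1405]
tcp_rot: [-0.0, 0.999, -0.04, -0.0]
ft_force: [0.2, 0.1, -0.5]
width: 0.0537
finger_force: 32.9
```

```bash
python3 d.py .6083 .1428 .15 -4.6
```

```text
t 25.15 pos [ 0.6186 -0.3172  0.1405] yaw -4.58 q [-0.25  0.57  0.43 -0.   -1.43  1.74] F [ 0.2  0.1 -0.5] w 0.0537 ff 32.9
units xyz [ -1.57 -15.26  -0.31]
turn units 0.0
```

>>> {"api": "carry_out", "payload": {"deltas": [[-0.1, -0.4, -0.1, 0, 1], [-0.1, -0.8, -0.2, 0, 1], [-0.1, -0.8, 0, 0, 1], [-0.1, -0.8, 0, 0, 1], [-0.1, -0.8, 0, 0, 1], [-0.1, -0.8, 0, 0, 1], [-0.1, -0.8, 0, 0, 1], [-0.1, -0.8, 0, 0, 1], [-0.1, -0.8, 0, 0, 1], [-0.1, -0.8, 0, 0, 1], [-0.1, -0.8, 0, 0, 1], [-0.1, -0.8, 0, 0, 1]]}}

```text
time_s: 26.15
ee_pos: [0.6044, -0.0377, 0.1497]
tcp_rot: [-0.0, 0.999, -0.039, -0.0]
ft_force: [-0.1, -0.3, -0.4]
width: 0.0538
finger_force: 32.9
```

>>> {"api": "carry_out", "payload": {"deltas": [[-0.1, -0.8, 0, 0, 1], [-0.1, -0.8, 0, 0, 1], [-0.1, -0.8, 0, 0, 1], [-0.1, -0.8, 0, 0, 1], [0, -0.8, 0, 0, 1], [0, -0.8, 0, 0, 1], [0, -0.6, 0, 0, 1], [0, -0.4, 0, 0, 1], [0, -0.2, 0, 0, 1], [0, 0, 0, 0, 1], [0, 0, 0, 0, 1]]}}

```text
time_s: 27.07
ee_pos: [0.6073, 0.1406, 0.1494]
tcp_rot: [0.0, 0.999, -0.04, -0.0]
ft_force: [0.3, -0.2, -1.2]
width: 0.0534
finger_force: 32.9
```

```bash
python3 d.py .6083 .1428 .0194 -4.6
```

```text
t 27.07 pos [0.6073 0.1406 0.1494] yaw -4.57 q [ 0.48  0.42  0.21  0.   -1.36  1.01] F [ 0.3 -0.2 -1.2] w 0.0534 ff 32.9
units xyz [ 0.03 -0.08  4.33]
turn units 0.01
```

>>> {"api": "carry_out", "payload": {"deltas": [[0.03, -0.08, 0.3, 0, 1], [0, 0, 0.5, 0, 1], [0, 0, 0.6, 0, 1], [0, 0, 0.6, 0, 1], [0, 0, 0.5, 0, 1], [0, 0, 0.4, 0, 1], [0, 0, 0.3, 0, 1], [0, 0, 0.2, 0, 1], [0, 0, 0.15, 0, 1], [0, 0, 0.1, 0, 1], [0, 0, 0, 0, 1], [0, 0, 0, 0, 1]]}}

```text
time_s: 28.07
ee_pos: [0.6089, 0.1434, 0.0403]
tcp_rot: [-0.0, 0.999, -0.04, 0.0]
ft_force: [0.4, 0.1, -0.3]
width: 0.0534
finger_force: 32.9
```

```bash
python3 d.py .6083 .1428 .0194 -4.6
```

```text
t 28.07 pos [0.6089 0.1434 0.0403] yaw -4.59 q [ 0.48  0.49  0.03  0.   -1.11  1.01] F [ 0.4  0.1 -0.3] w 0.0534 ff 32.9
units xyz [-0.02  0.02  0.7 ]
turn units 0.0
```

>>> {"api": "carry_out", "payload": {"deltas": [[0, 0, 0.12, 0, 1], [0, 0, 0.12, 0, 1], [0, 0, 0.12, 0, 1], [0, 0, 0.1, 0, 1], [0, 0, 0.08, 0, 1], [0, 0, 0.05, 0, 1], [0, 0, 0.04, 0, 1], [0, 0, 0.03, 0, 1], [0, 0, 0.02, 0, 1], [0, 0, 0, 0, 1]]}}

```text
time_s: 28.9
ee_pos: [0.6087, 0.1434, 0.0195]
tcp_rot: [-0.0, 0.999, -0.04, 0.0]
ft_force: [-0.2, 0.1, -0.6]
width: 0.0534
finger_force: 32.9
```

>>> {"api": "carry_out", "payload": {"deltas": [[0, 0, 0.03, 0, 1], [0, 0, 0.02, 0, 1], [0, 0, 0, 0, 1]]}}

```text
time_s: 29.15
ee_pos: [0.6088, 0.1434, 0.0194]
tcp_rot: [-0.0, 0.999, -0.04, 0.001]
ft_force: [-3.4, -0.1, 6.3]
width: 0.0537
finger_force: 33.6
```

>>> {"api": "carry_out", "payload": {"deltas": [[0, 0, 0, 0, 0], [0, 0, 0, 0, -0.5], [0, 0, 0, 0, -1], [0, 0, 0, 0, -1], [0, 0, 0, 0, -1], [0, 0, -0.2, 0, -1], [0, 0, -0.5, 0, -1], [0, 0, -0.8, 0, -1], [0, 0, -0.8, 0, -1], [0, 0, -0.8, 0, -1], [0, 0, -0.8, 0, -1], [0, 0, -0.5, 0, -1]]}}

```text
time_s: 30.15
ee_pos: [0.6096, 0.1434, 0.1535]
tcp_rot: [-0.001, 0.999, -0.04, 0.002]
ft_force: [0.7, 0.2, 1.1]
width: 0.0851
finger_force: 0.0
```

>>> {"api": "carry_out", "payload": {"deltas": [[0, 0, 0, -0.7, -1], [0, 0, 0, -0.8, -1], [0, 0, 0, -0.8, -1], [0, 0, 0, -0.8, -1], [0, 0, 0, -0.67, -1], [0, 0, 0, 0, -1]]}}

```text
time_s: 30.65
ee_pos: [0.6087, 0.1433, 0.1504]
tcp_rot: [0.0, 0.987, 0.158, 0.0]
ft_force: [-0.5, 0.4, 1.3]
width: 0.0854
finger_force: 0.0
```

```bash
python3 d.py .4578 -.3303 .155 18; python3 - <<'E'
from h import *
c=snap('scene','s11'); W=cloud(c)*1000; m=(c['range_z']>0)&(abs(W[...,0]-608)<40)&(abs(W[...,1]-143)<40)&(W[...,2]>70)&(W[...,2]<90)
P=W[m]; print(len(P),P.mean(0),np.percentile(P[:,2],[5,50,97]))
E
```

```text
t 30.65 pos [0.6087 0.1433 0.1504] yaw 18.17 q [ 0.48  0.42  0.21  0.   -1.36  1.41] F [-0.5  0.4  1.3] w 0.0854 ff 0.0
units xyz [-9.7  13.43 -0.16]
turn units 0.03
730 [613.16694192 147.56046955  79.05874999] [72.90918366 79.48435606 82.3792911 ]
```

>>> {"api": "carry_out", "payload": {"deltas": [[-0.3, 0.4, 0, 0, -1], [-0.6, 0.8, 0, 0, -1], [-0.6, 0.8, 0, 0, -1], [-0.6, 0.8, 0, 0, -1], [-0.6, 0.8, 0, 0, -1], [-0.6, 0.8, 0, 0, -1], [-0.6, 0.8, 0, 0, -1], [-0.6, 0.8, 0, 0, -1], [-0.6, 0.8, 0, 0, -1], [-0.6, 0.8, 0, 0, -1], [-0.6, 0.8, 0, 0, -1], [-0.6, 0.8, 0, 0, -1]]}}

```text
time_s: 31.7
ee_pos: [0.4961, -0.1848, 0.1504]
tcp_rot: [0.0, 0.988, 0.156, 0.0]
ft_force: [0.0, 0.2, 0.3]
width: 0.0855
finger_force: 0.0
```

>>> {"api": "carry_out", "payload": {"deltas": [[-0.6, 0.8, 0, 0, -1], [-0.6, 0.8, 0, 0, -1], [-0.6, 0.8, 0, 0, -1], [-0.5, 0.8, 0, 0, -1], [-0.3, 0.6, 0, 0, -1], [-0.1, 0.3, 0, 0, -1], [0, 0, 0, 0, -1], [0, 0, 0, 0, -1]]}}

```text
time_s: 32.37
ee_pos: [0.458, -0.3252, 0.1499]
tcp_rot: [-0.0, 0.988, 0.156, -0.0]
ft_force: [-0.5, 0.7, 0.2]
width: 0.0851
finger_force: 0.0
```

```bash
python3 d.py .4578 -.3303 -.001 18
```

```text
t 32.37 pos [ 0.458  -0.3252  0.1499] yaw 17.91 q [-0.34  0.3   0.03 -0.   -1.3   2.22] F [-0.5  0.7  0.2] w 0.0851 ff 0.0
units xyz [-0.06  0.16  5.03]
turn units -0.01
```

>>> {"api": "carry_out", "payload": {"deltas": [[-0.06, 0.16, 0.3, 0, -1], [0, 0, 0.6, 0, -1], [0, 0, 0.7, 0, -1], [0, 0, 0.7, 0, -1], [0, 0, 0.7, 0, -1], [0, 0, 0.6, 0, -1], [0, 0, 0.5, 0, -1], [0, 0, 0.4, 0, -1], [0, 0, 0.2, 0, -1], [0, 0, 0.15, 0, -1], [0, 0, 0, 0, -1], [0, 0, 0, 0, -1]]}}

```text
time_s: 33.37
ee_pos: [0.4584, -0.3302, 0.0049]
tcp_rot: [0.0, 0.988, 0.157, 0.0]
ft_force: [0.5, 0.2, -0.2]
width: 0.0855
finger_force: 0.0
```

>>> {"api": "carry_out", "payload": {"deltas": [[0, 0, 0, 0, 1], [0, 0, 0, 0, 1], [0, 0, 0, 0, 1], [0, 0, 0, 0, 1], [0, 0, 0, 0, 1], [0, 0, 0, 0, 1], [0, 0, 0, 0, 1], [0, 0, 0, 0, 1], [0, 0, 0, 0, 1]], "force": 30}}

```text
time_s: 34.12
ee_pos: [0.4585, -0.3306, 0.0051]
tcp_rot: [0.0, 0.988, 0.157, 0.0]
ft_force: [0.4, 0.3, 5.6]
width: 0.0374
finger_force: 31.7
```

```bash
python3 d.py .4578 -.3303 .0045 18; python3 -c "
from h import *
c=snap('scene','s12'); I=cv2.resize(c['image'][70:170,210:350][:,:,::-1],None,fx=5,fy=5,interpolation=cv2.INTER_CUBIC); cv2.imwrite('pics/s12c.png',I)"
```

```text
t 34.12 pos [ 0.4585 -0.3306  0.0051] yaw 18.04 q [-0.35  0.42 -0.18  0.   -0.96  2.23] F [0.4 0.3 5.6] w 0.0374 ff 31.7
units xyz [-0.02 -0.02  0.02]
turn units 0.01
```

>>> {"api": "carry_out", "payload": {"deltas": [[0, 0, -0.2, 0, 1], [0, 0, -0.4, 0, 1], [0, 0, -0.7, 0, 1], [0, 0, -0.8, 0, 1], [0, 0, -0.8, 0, 1], [0, 0, -0.8, 0.5, 1], [0, 0, -0.6, 0.8, 1], [0, 0, -0.3, 0.8, 1], [0, 0, 0, 0.8, 1], [0, 0, 0, 0.6, 1], [0, 0, 0, 0.27, 1], [0, 0, 0, 0, 1]]}}

```text
time_s: 35.17
ee_pos: [0.4575, -0.3299, 0.142]
tcp_rot: [-0.0, 0.999, -0.041, -0.001]
ft_force: [0.2, -0.6, -0.8]
width: 0.0372
finger_force: 31.0
```

```bash
python3 d.py .458 .2604 .155 -4.6
```

```text
t 35.17 pos [ 0.4575 -0.3299  0.142 ] yaw -4.66 q [-0.35  0.31  0.02 -0.   -1.29  1.84] F [ 0.2 -0.6 -0.8] w 0.0372 ff 31.0
units xyz [ -1.58 -19.61  -0.41]
turn units -0.01
```

>>> {"api": "carry_out", "payload": {"deltas": [[0, -0.4, -0.1, 0, 1], [-0.1, -0.8, -0.2, 0, 1], [-0.1, -0.8, -0.1, 0, 1], [-0.1, -0.8, 0, 0, 1], [-0.1, -0.8, 0, 0, 1], [-0.1, -0.8, 0, 0, 1], [-0.1, -0.8, 0, 0, 1], [-0.1, -0.8, 0, 0, 1], [-0.1, -0.8, 0, 0, 1], [-0.1, -0.8, 0, 0, 1], [-0.1, -0.8, 0, 0, 1], [-0.1, -0.8, 0, 0, 1]]}}

```text
time_s: 36.17
ee_pos: [0.4465, -0.051, 0.1545]
tcp_rot: [-0.0, 0.999, -0.039, -0.0]
ft_force: [-0.1, -0.3, -0.4]
width: 0.0371
finger_force: 31.0
```

>>> {"api": "carry_out", "payload": {"deltas": [[-0.1, -0.8, 0, 0, 1], [-0.1, -0.8, 0, 0, 1], [-0.1, -0.8, 0, 0, 1], [-0.1, -0.8, 0, 0, 1], [-0.1, -0.8, 0, 0, 1], [0, -0.8, 0, 0, 1], [0, -0.8, 0, 0, 1], [0, -0.8, 0, 0, 1], [0, -0.8, 0, 0, 1], [0, -0.8, 0, 0, 1], [0, -0.8, 0, 0, 1], [0, -0.6, 0, 0, 1]]}}

```text
time_s: 37.17
ee_pos: [0.4542, 0.2316, 0.1544]
tcp_rot: [-0.0, 0.999, -0.039, -0.0]
ft_force: [0.8, 0.1, -0.1]
width: 0.0372
finger_force: 31.0
```

>>> {"api": "carry_out", "payload": {"deltas": [[0, -0.4, 0, 0, 1], [0, -0.2, 0, 0, 1], [0, 0, 0, 0, 1], [0, 0, 0, 0, 1]]}}

```text
time_s: 37.5
ee_pos: [0.4561, 0.2472, 0.1544]
tcp_rot: [0.0, 0.999, -0.04, -0.0]
ft_force: [0.6, -0.7, -1.5]
width: 0.0371
finger_force: 31.0
```

```bash
python3 d.py .458 .2604 .0211 -4.6
```

```text
t 37.5 pos [0.4561 0.2472 0.1544] yaw -4.58 q [ 0.8   0.22 -0.07  0.   -1.28  0.69] F [ 0.6 -0.7 -1.5] w 0.0371 ff 31.0
units xyz [ 0.03 -0.45  4.44]
turn units 0.0
```

>>> {"api": "carry_out", "payload": {"deltas": [[0.03, -0.44, 0.3, 0, 1], [0, 0, 0.5, 0, 1], [0, 0, 0.6, 0, 1], [0, 0, 0.6, 0, 1], [0, 0, 0.5, 0, 1], [0, 0, 0.5, 0, 1], [0, 0, 0.3, 0, 1], [0, 0, 0.2, 0, 1], [0, 0, 0.15, 0, 1], [0, 0, 0.1, 0, 1], [0, 0, 0, 0, 1], [0, 0, 0, 0, 1]]}}

```text
time_s: 38.5
ee_pos: [0.4586, 0.261, 0.0425]
tcp_rot: [-0.0, 0.999, -0.04, 0.0]
ft_force: [1.2, -0.5, -1.3]
width: 0.0374
finger_force: 31.0
```

```bash
python3 d.py .458 .2604 .0211 -4.6
```

```text
t 38.5 pos [0.4586 0.261  0.0425] yaw -4.59 q [ 0.81  0.32 -0.24  0.   -1.01  0.68] F [ 1.2 -0.5 -1.3] w 0.0374 ff 31.0
units xyz [-0.02  0.02  0.71]
turn units 0.0
```

>>> {"api": "carry_out", "payload": {"deltas": [[-0.02, 0.01, 0.12, 0, 1], [0, 0, 0.12, 0, 1], [0, 0, 0.12, 0, 1], [0, 0, 0.1, 0, 1], [0, 0, 0.08, 0, 1], [0, 0, 0.05, 0, 1], [0, 0, 0.04, 0, 1], [0, 0, 0.03, 0, 1], [0, 0, 0.02, 0, 1], [0, 0, 0, 0, 1]]}}

```text
time_s: 39.33
ee_pos: [0.4576, 0.2605, 0.0215]
tcp_rot: [0.0, 0.999, -0.04, -0.0]
ft_force: [-0.1, 0.4, -0.1]
width: 0.0373
finger_force: 31.0
```

>>> {"api": "carry_out", "payload": {"deltas": [[0, 0, 0.03, 0, 1], [0, 0, 0.03, 0, 1], [0, 0, 0, 0, 1]]}}

```text
time_s: 39.58
ee_pos: [0.4578, 0.2607, 0.0211]
tcp_rot: [-0.0, 0.999, -0.04, 0.0]
ft_force: [-4.0, -0.7, 9.1]
width: 0.0373
finger_force: 32.0
```

Contact at the expected height. I'll release, rise and move clear.

>>> {"api": "carry_out", "payload": {"deltas": [[0, 0, 0, 0, 0], [0, 0, 0, 0, -0.5], [0, 0, 0, 0, -1], [0, 0, 0, 0, -1], [0, 0, 0, 0, -1], [0, 0, -0.2, 0, -1], [0, 0, -0.5, 0, -1], [0, 0, -0.8, 0, -1], [0, 0, -0.8, 0, -1], [0, 0, -0.8, 0, -1], [0, 0, -0.8, 0, -1], [0, 0, -0.8, 0, -1]]}}

```text
time_s: 40.58
ee_pos: [0.4575, 0.2604, 0.1625]
tcp_rot: [-0.0, 0.999, -0.04, 0.0]
ft_force: [1.0, -0.0, -0.3]
width: 0.0856
finger_force: 0.0
```

>>> {"api": "carry_out", "payload": {"deltas": [[-0.3, 0.3, -0.5, 0, -1], [-0.4, 0.6, 0, 0, -1], [-0.4, 0.8, 0, 0, -1], [-0.4, 0.8, 0, 0, -1], [-0.4, 0.8, 0, 0, -1], [-0.3, 0.8, 0, 0, -1], [0, 0.8, 0, 0, -1], [0, 0.8, 0, 0, -1], [0, 0.8, 0, 0, -1], [0, 0.8, 0, 0, -1], [0, 0.6, 0, 0, -1], [0, 0.3, 0, 0, -1]]}}

```text
time_s: 41.58
ee_pos: [0.3717, 0.019, 0.1763]
tcp_rot: [-0.0, 0.999, -0.041, 0.0]
ft_force: [-0.2, 0.8, -0.0]
width: 0.0857
finger_force: 0.0
```

```bash
python3 d.py; python3 - <<'E'
from h import *
for n in ('top','scene'):
    c=snap(n,'fin_'+n); W=cloud(c)*1000
    for k,x,y,h in [('jar',449,156,86),('censer',617,248,99),('cube',608,143,80),('carton',457,260,60)]:
        r=68 if k=='carton' else 32
        m=(c['range_z']>0)&(abs(W[...,0]-x)<r)&(abs(W[...,1]-y)<32)&(W[...,2]>h-9)&(W[...,2]<h+12); P=W[m]
        print(n,k,len(P),P.mean(0).round(1) if len(P) else '', h)
I=cv2.imread('pics/fin_scene.png')[190:360,250:490]; cv2.imwrite('pics/finc.png',cv2.resize(I,None,fx=3.3,fy=3.3))
E
```

```text
t 41.58 pos [0.3717 0.019  0.1763] yaw -4.67 q [ 0.48 -0.09 -0.35  0.   -1.31  1.01] F [-0.2  0.8 -0. ] w 0.0857 ff 0.0
top jar 205 [450.3 155.4  85.8] 86
top censer 40 [617.7 246.1  94.4] 99
top cube 536 [609.2 142.   79.9] 80
top carton 930 [457.  259.7  60. ] 60
scene jar 241 [455.2 159.2  84.9] 86
scene censer 52 [620.6 250.5  94.3] 99
scene cube 713 [612.9 147.2  79.2] 80
scene carton 1204 [462.7 262.9  59.9] 60
```

View pics/finc.png

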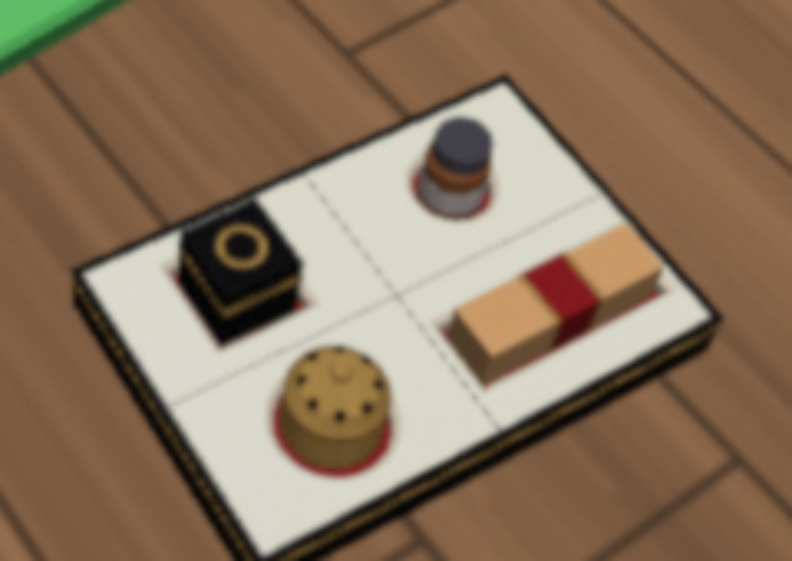

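The final view shows all four pieces upright in their recesses: cube at crop (240,275), jar (455,175), censer (335,410) and carton (555,300). The jar, cube and carton tops measure at their seated heights; few depth points reach the censer's finial, so it is confirmed by the picture and the contact height.

```bash
python3 -c "
from station import ctrl; print(ctrl.hand_in())"
```

```text
the job is handed in; nothing more can be done
None
```

The jar, censer, square carton and long carton are each seated upright in their matching recesses, set down gently, and the job was handed in at about 42 s with no verdict returned; I kept clear of the mug and stamp but did not re-measure them afterwards.

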